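# Hold a drum clock home against the sprung plunger of its bench jig

### The job

Stand the small brass drum clock, dial up, on the blue jig's plate in front of the red-tipped sprung plunger without touching the plunger yet, then slide it along the plate against the plunger until it is fully home against the two stop pins. Keep it pressed there, flat on the plate, with a steady moderate push so that the case screw could be tightened: finish while still holding it, do not let go. Leave the tin, the green loupe and the white bottle alone.

Things in the scene. Friction and masses are not known exactly. Their poses are not given: they have to be found in the camera images.
- clock: small loose clock in a plain brass drum, 52 mm diameter, 40 mm high, about 0.32 kg, white dial with black hands on top. Stands upright on the white paper, dial up. Origin: centre of its underside; z up through the dial. Any yaw is the same for the job. It can be gripped across its diameter with the tool pointing down
- jig: the fixed jig: blue base plate 170 (its x) by 110 (its y) by 12 mm. Origin: centre of its underside, on the bench; +x is the pushing direction, towards the plunger; z up. An aluminium housing at jig x 55 to 85 mm (50 mm wide, 34 mm above the plate) carries the plunger. Otherwise only the pins, the plunger and four flat 3 mm screw heads 10 mm from the plate's edges stand on it
- pins: the hard stop: two dark steel pins, round topped, 10 mm diameter, 30 mm above the plate, at jig x 35 mm, jig y +18 and -18 mm. Origin: that of the jig. The drum meets both when its axis is at point seat. There the fingers have room at the drum's sides (closing along jig y, across the push); one at the drum's front would meet the pins and plunger
- seat (a point): point on the plate's upper face (12 mm above the bench), on the jig's middle line at jig x 10 mm: where the centre of the clock's underside is when the clock is home
- load (a point): point on the plate's upper face at jig x -40 mm, on the middle line, centre of the drawn white ring: a good place to stand the clock first, with 30 mm free between drum and plunger tip
- plunger_tip (a point): foremost point of the plunger's red tip (rod 12 mm diameter, axis 18 mm above the plate); with the plunger out it is 10 mm nearer the loading side than the home drum's front, at jig x 26 mm
- plunger (a joint): travel of the sprung plunger in m: 0 fully out, 0.010 when the clock is home on the pins, at most 0.016. The spring pushes the clock back with 2.4 N at 0 and 6.4 N at 0.010, and throws it back if it is let go. Push with some 16 to 23 N in all at the end: friction on the plate can take 6 N or more and a few must bear on the pins
- tin: bystander: closed round aluminium tin, 54 mm diameter, 48 mm high; origin centre of underside. It may stand in any of three places on the paper, as may the clock and the loupe
- loupe: bystander: green eyeglass loupe, 36 mm diameter at the foot, 34 mm high; origin centre of underside
- bottle: bystander: white dropper bottle with a yellow band, 32 mm diameter, 75 mm high, beyond the middle of the bench; origin centre of underside

How it is judged:
On the way:
1. the clock stands upright on the jig's plate in front of the plunger, which is still fully out (z of clock in the frame of seat between -0.003 and 0.004 m and x of clock in the frame of seat between -0.095 and -0.01 m and y of clock in the frame of seat between -0.035 and 0.035 m and angle between clock's own z axis and vertical below 0.1 rad and value of joint plunger below 0.001 m), for 0.2 s.
At the end, for the whole second after the job is handed in: Through the last second the fingers hold or press the clock (over 3 N); it is still, flat on the plate (within 3 mm, tilt under 0.08 rad), axis within 3 mm of the seat, plunger in by over 8 mm, and it bears on the stop pins with 1 to 35 N (horizontal distance between clock and seat below 0.003 m and z of clock in the frame of seat between -0.003 and 0.003 m and angle between clock's own z axis and vertical below 0.08 rad and value of joint plunger above 0.008 m and contact force between clock and pins between 1 and 35 N and contact force between the fingers and clock above 3 N and linear speed of clock below 0.01 m/s); the arm keeps its last pose, push and grip.
It fails at once if the tin, loupe or bottle is moved by more than 20 mm (distance of any of tin, loupe, bottle from where it was at the start of the episode above 0.02 m).
It fails at once if the clock strikes or presses the stop pins with more than 60 N (contact force between clock and pins above 60 N).
It also fails if it takes over 48 s, if anything falls off the work surface, if the arm or the gripper's body presses on something with over 40 N, if the wrist force passes 120 N, or if a joint passes its speed limit or range.

### The arm

A 7-joint arm with a two-finger parallel gripper is mounted at the origin on the work surface. World frame = base frame: x ahead of the robot, y to its left, z up, the work surface at z = 0. Lengths are in m, angles in rad, forces in N, time in s.
With the tool pointing down it reaches from about 0.35 to 0.9 m from the base axis. Payload 7.2 kg.
Tool frame: the origin (TCP) lies between the finger pads, 19 mm behind the fingertips; this is the grasp point; z points along the fingers, y is the line along which they close (so a half turn about z gives the same grasp; the last joint's range is limited). The gripper opens to 85 mm and grips with 20 to 120 N. Pads are 22 mm wide; open, the fingers measure 114 mm over their backs; the gripper's body (76 mm by 85 mm) begins 54 mm behind the grasp point. The pads swing forward as they close: fully open they stand 13 mm farther back than shut.
Start: joints at [1.114, 0.411, -0.013, 1.596, 0.006, 1.134, -0.082], TCP at [0.237, -0.578, 0.25] pointing down, gripper open.
Joint ranges: [-2.95, 2.95], [-0.29, 1.99], [-1.47, 1.44], [0.14, 2.54], [-1.03, 4.17], [0.13, 1.85], [-2.86, 2.86]. Speed limits (rad/s): [2.39, 2.39, 3.01, 3.01, 3.14, 3.14, 3.14].

### API

Orientations are given as a unit quaternion [w, x, y, z].
In Python, from rig import robot, capture, camera_params gives the robot as it stands (robot), with the cameras as plain functions.
- The arm moves only by the tool shift_gripper, called after "Request:" by a JSON object that holds its "op" and its "data". Schema: {"type":"object","properties":{"rows":{"type":"array","items":{"type":"array","items":{"type":"number"},"minItems":6,"maxItems":6},"minItems":1,"maxItems":10},"jaw":{"type":"number"},"squeeze":{"type":"number"},"only":{"type":"string"},"quiet":{"type":"boolean"},"lines":{"type":"string"}},"required":["rows"],"additionalProperties":false}. rows is a list of rows, 1 to 10 of them, each of 6 numbers: dx, dy, dz in m, then a rotation vector rx, ry, rz in rad; each row shifts and turns the commanded pose from where the row before left it, along the tool's axes as they then stand; what a row does not reach is not made up. A row lasts 1/8 s, in which the tool goes at most 0.0625 m and 0.188 rad, less where a joint would pass 70% of its speed; a pose out of reach is approached as far as the arm can. jaw is the opening from 0.0 (shut) to 1.0 (fully open), set as the call begins (left out keeps the last). The fingers move at their own pace and stop on an object; squeeze is the grip in N (left out, the last holds). Time passes only in rows, so rows that do not move let the fingers close. The tool returns the time, the measured TCP pose, the force, the opening and the grip force at its end. only (a regular expression) keeps the lines of the reply that match it, lines (a string "A,B") keeps lines A to B, and quiet returns only ok. Input that does not fit is refused with a message, and nothing moves.
- robot.read_state(): the state, without advancing time (a new reading comes with each control period).
- capture(name): name is "scene" or "top"; returns the picture (400x640x3 uint8, blue, green, red); there is no depth.
- camera_params(name): a dict with "intrinsics" (3x3 intrinsics, pixels), "origin" and "orientation" of the camera in the world. Camera axes: x right, y down, z forward; pixel columns grow to the right and rows downward; lengths in m; the calibration is good to about 2 mm. A picture is of the moment at which its call begins. camera_params takes no time and is no camera call.
- robot.finish_job(): hands the job in; it is judged then, once.
The state is a dict: "t": time; "qpos": joint angles; "dq": joint speeds; "joint_torque": joint torques, N m; "eef_pos": TCP position; "ee_rot": TCP orientation; "contact_force": force on the tool from outside, world axes, zero at the start; "moment": the same for the moment, N m; "gripper_width": opening from 0.0 (shut) to 1.0 (fully open); "gripper_force": force on a finger pad.
Only numpy, scipy, OpenCV 4.12 (cv2) and the standard library are available. Lean on these libraries where they do the work, as an engineer would, in place of code of your own. Each camera call takes 0.05 s, during which the arm holds its last target. There are 200 camera calls.

## Working session

There is one attempt and no reset: what is moved stays moved. The work goes in short steps, Python scripts to look and compute and a tool call to move; the robot and the scene stay as the last step left them, time stands still between calls to the robot, and variables do not carry over. Pictures are saved under pics/ and viewed, at most 10 in all, crops included, and the job is handed in when it is done.

```bash
ls; mkdir -p pics; python3 - <<'E'
from rig import robot, capture, camera_params
import cv2,numpy as np
for n in("scene","top"):
    cv2.imwrite(f"pics/{n}0.png",capture(n)); p=camera_params(n); print(n,p)
s=robot.read_state();print(s)
E
```

```text
pics
rig.py
scene {'intrinsics': array([[503.68434729,   0.        , 324.47195759],
       [  0.        , 503.68434729, 191.59209564],
       [  0.        ,   0.        ,   1.        ]]), 'origin': array([0.95437692, 0.35107211, 0.85644381]), 'orientation': array([-0.11380396,  0.44870742,  0.85615447, -0.22958621])}
top {'intrinsics': array([[401.9175346 ,   0.        , 312.91242488],
       [  0.        , 401.9175346 , 197.11419335],
       [  0.        ,   0.        ,   1.        ]]), 'origin': array([0.54572831, 0.07329183, 0.7539155 ]), 'orientation': array([ 0.0152572 , -0.69724147,  0.71634822, -0.02160508])}
{'t': 0.1, 'qpos': array([ 1.11379127,  0.41181189, -0.01272453,  1.59696431,  0.00560594,
        1.13429368, -0.08219997]), 'dq': array([-0.00212396, -0.00176293,  0.0002493 , -0.00217186,  0.00041715,
       -0.00028016, -0.00015716]), 'joint_torque': array([ 3.43806350e-03, -6.01820183e+01,  6.84803557e-01, -3.00084579e+01,
        1.41011228e-02,  6.41324557e-03, -2.11255423e-05]), 'eef_pos': array([ 0.23673966, -0.57797524,  0.24924045]), 'ee_rot': array([-6.95550183e-04,  9.81159316e-01,  1.93199063e-01, -1.89015761e-04]), 'contact_force': array([-1.13149766, -0.46656246,  0.57399465]), 'moment': array([ 0.02298864, -0.00142129,  0.00018676]), 'gripper_force': 0.0, 'gripper_width': 0.9975527367032441}
```

View pics/scene0.png

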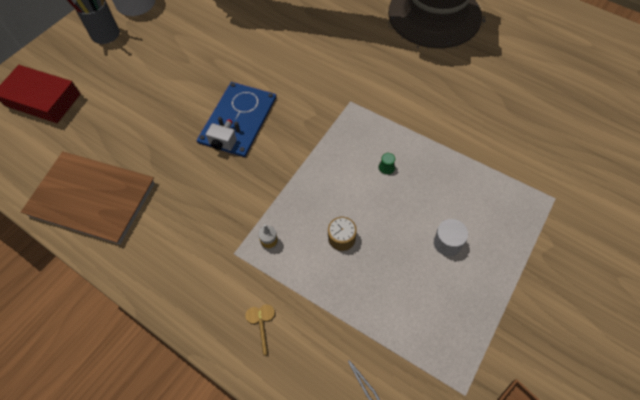

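View pics/top0.png

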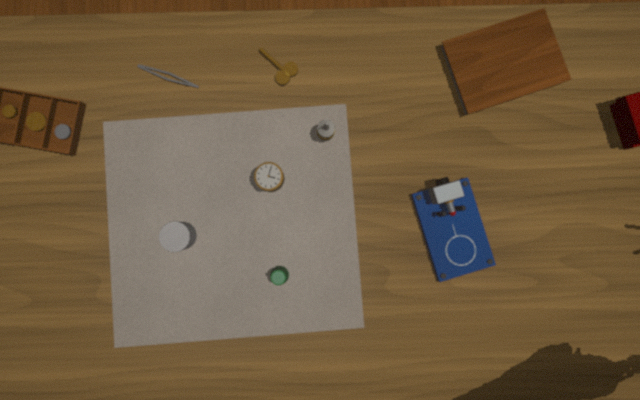

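Scene view: clock (342,231), tin (452,236), loupe (388,162), bottle (268,237), jig (238,119) with its ring at (245,102). Top view: clock (269,176), tin (175,236), loupe (278,275), bottle (325,129), plate about (452,230), ring (461,250), red tip near (451,210).

```bash
cat > h.py <<'E'
import cv2,numpy as np
from scipy.spatial.transform import Rotation as R
from rig import robot, capture, camera_params
P={n:camera_params(n) for n in("scene","top")}
def ray(n,uv):
    p=P[n];q=p["orientation"];d=R.from_quat([*q[1:],q[0]]).apply(np.linalg.inv(p["intrinsics"])@[uv[0],uv[1],1.])
    return p["origin"],d
def plane(n,uv,z):
    o,d=ray(n,uv);return o+d*(z-o[2])/d[2]
def tri(a,b):
    (o1,d1),(o2,d2)=ray("scene",a),ray("top",b)
    s=np.linalg.lstsq(np.c_[d1,-d2],o2-o1,rcond=None)[0]
    p,q=o1+s[0]*d1,o2+s[1]*d2
    return (p+q)/2,np.linalg.norm(p-q)
def blobs(m,amin=15):
    c,_=cv2.findContours(m.astype(np.uint8),cv2.RETR_EXTERNAL,cv2.CHAIN_APPROX_NONE)
    return sorted([k for k in c if cv2.contourArea(k)>=amin],key=cv2.contourArea,reverse=True)
def box(img,c,r):
    m=np.zeros(img.shape[:2],bool);m[c[1]-r:c[1]+r,c[0]-r:c[0]+r]=1;return m
E
python3 - <<'E'
from h import *
im={n:cv2.imread(f"pics/{n}0.png") for n in P}
cl={"scene":(342,231),"top":(269,176)};jg={"scene":(238,119),"top":(452,230)}
el={};rg={};red={}
for n,I in im.items():
    hsv=cv2.cvtColor(I,cv2.COLOR_BGR2HSV);h,s,v=cv2.split(hsv)
    B=blobs((h>100)&(h<130)&(s>110)&box(I,jg[n],60))[0]
    r=cv2.minAreaRect(B);bx=cv2.boxPoints(r);print(n,"plate",r)
    print(np.round([plane(n,u,.012)[:2] for u in bx],4).tolist(),np.round(plane(n,r[0],.012),4))
    inside=np.zeros(h.shape,np.uint8);cv2.fillPoly(inside,[cv2.convexHull(B)],1)
    for k in blobs((inside>0)&~((h>100)&(h<130)&(s>110)),8):
        print("  nonblue",cv2.contourArea(k),np.round(k.mean((0,1)),1),cv2.fitEllipse(k) if len(k)>5 else "")
    k=((h<8)|(h>172))&(s>90)&box(I,jg[n],50)
    ys,xs=np.nonzero(k);print("  red",xs.mean() if len(xs) else 0,ys.mean() if len(ys) else 0,len(xs))
    for k in blobs(box(I,cl[n],26)&(s<60)&(v>110),10)[:4]:
        print("  white",cv2.contourArea(k),cv2.boundingRect(k),cv2.fitEllipse(k))
    for k in blobs(box(I,cl[n],26)&(s>75),10)[:4]:
        print("  brass",cv2.contourArea(k),cv2.boundingRect(k),cv2.fitEllipse(k))
a=np.vstack([cv2.resize(im[n][c[1]-y:c[1]+y,c[0]-60:c[0]+60],None,fx=3.3,fy=3.3,interpolation=2) for n,c,y in[("scene",jg["scene"],45),("top",jg["top"],45)]])
b=np.vstack([cv2.resize(im[n][c[1]-45:c[1]+45,c[0]-60:c[0]+60],None,fx=3.3,fy=3.3,interpolation=2) for n,c in cl.items()])
cv2.imwrite("pics/crop.png",np.hstack([a,b]))
E
```

```text
scene plate ((236.27340698242188, 118.14263916015625), (49.49456024169922, 76.78594970703125), 27.552812576293945)
[[0.6148, -0.2172], [0.4304, -0.2771], [0.4275, -0.1555], [0.6069, -0.1069]] [ 0.5236 -0.1872  0.012 ]
  nonblue 689.5 [223.7 133.5] ((222.21844482421875, 134.53817749023438), (30.490808486938477, 31.747156143188477), 67.31478881835938)
  nonblue 460.0 [243.8 103.4] ((244.11769104003906, 102.68838500976562), (22.03056526184082, 28.987754821777344), 59.3305549621582)
  nonblue 10.0 [201.2 136.4] ((201.10003662109375, 136.36033630371094), (3.388125419616699, 4.679328918457031), 132.4659881591797)
  nonblue 8.0 [241.5 148.8] ((241.5, 148.67730712890625), (3.4526379108428955, 3.4662766456604004), 0.0)
  nonblue 8.0 [270.2  94.5] ((270.32269287109375, 94.5), (3.452638626098633, 3.466276168823242), 90.0)
  red 226.6 126.0 5
  white 2601.0 (316, 205, 52, 52) ((341.5, 230.5), (60.35478210449219, 60.35478210449219), 0.0)
  brass 242.0 (328, 218, 29, 33) ((341.82958984375, 231.42173767089844), (26.735183715820312, 35.10289001464844), 0.7963680624961853)
top plate ((452.962890625, 
[... 315 characters left out ...]
 742.5 [446.4 200.2] ((446.0641784667969, 198.8438720703125), (30.386232376098633, 43.417354583740234), 79.79811096191406)
  nonblue 22.0 [443.  275.5] ((443.0, 275.5), (5.0846171379089355, 5.891820907592773), 90.0)
  nonblue 18.0 [489.4 261.1] ((489.3011779785156, 261.2351379394531), (4.81441593170166, 5.388609409332275), 19.480846405029297)
  nonblue 18.0 [418.5 197. ] ((418.5, 197.0), (4.396458148956299, 5.471973419189453), 90.0)
  red 450.0 209.42105263157896 19
  white 2601.0 (243, 150, 52, 52) ((268.5, 175.5), (60.35478210449219, 60.35478210449219), 0.0)
  brass 662.0 (253, 162, 31, 29) ((268.3609619140625, 176.24929809570312), (28.43462562561035, 29.7761287689209), 107.61676025390625)
```

View pics/crop.png

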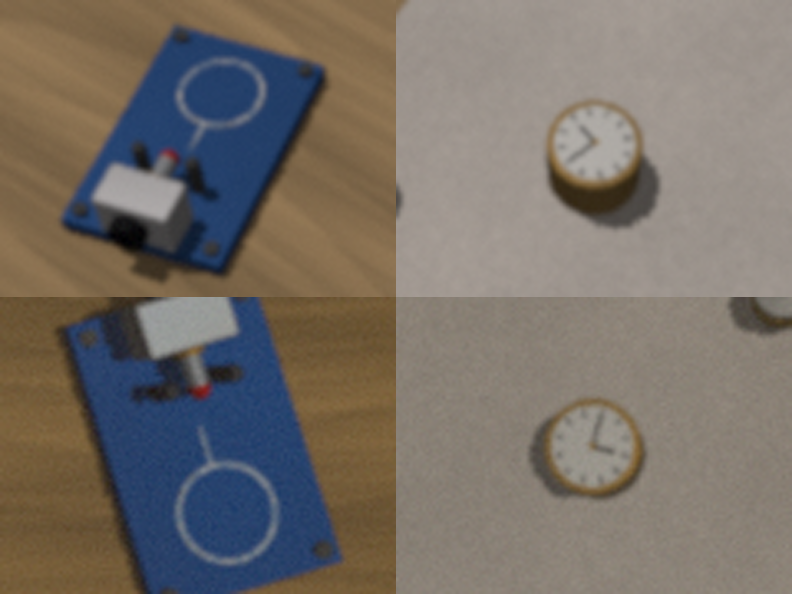

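Crops: plate with screws at the corners, ring with guide line, red tip at top (450,209); dial ringed by brass at scene (342,230), top (269,176). Next is the measurement proper.

```bash
python3 - <<'E'
from h import *
im={n:cv2.imread(f"pics/{n}0.png") for n in P}
cl={"scene":(342,231),"top":(269,176)};rgp={"scene":(245,102),"top":(461,250)}
D={};G={};S={}
scr={"scene":[(233,85),(270,95),(242,149),(201,136)],"top":[(443,275),(489,261),None,(418,197)]}
for n,I in im.items():
    h,s,v=cv2.split(cv2.cvtColor(I,cv2.COLOR_BGR2HSV))
    # dial: non-brass hole inside brass rim
    m=((s>75)&box(I,cl[n],26)).astype(np.uint8)
    if n=="scene": m=cv2.morphologyEx(m,cv2.MORPH_CLOSE,np.ones((2,2),np.uint8))
    c,hi=cv2.findContours(m,cv2.RETR_CCOMP,cv2.CHAIN_APPROX_NONE)
    k=max([k for k,q in zip(c,hi[0]) if q[3]>=0],key=cv2.contourArea,default=None)
    if k is not None: e=cv2.fitEllipse(k);print(n,"dial",e);D[n]=e[0]
    blue=(h>100)&(h<130)&(s>110)
    m=(box(I,rgp[n],24)&~blue).astype(np.uint8)
    m=box(I,rgp[n],24)&(s<175)&(v>80)&(cv2.cvtColor(I,cv2.COLOR_BGR2GRAY)>75)
    c,hi=cv2.findContours((box(I,rgp[n],24)&~blue).astype(np.uint8),cv2.RETR_CCOMP,cv2.CHAIN_APPROX_NONE)
    k=max([k for k,q in zip(c,hi[0]) if q[3]>=0],key=cv2.contourArea,default=None)
    if k is not None: e=cv2.fitEllipse(k);print(n,"ring",e);G[n]=e[0]
    S[n]=[]
    g=cv2.GaussianBlur(I[:,:,0].astype(np.float32),(3,3),0)  # screws dark in blue channel
    for p in scr[n]:
        if p is None: S[n].append(None);continue
        y,x=np.mgrid[p[1]-5:p[1]+6,p[0]-5:p[0]+6];w=np.clip((s[y,x]<150)*(170.-s[y,x]),0,None)*blue[max(0,0):].any()
        w=w*(np.hypot(y-p[1],x-p[0])<4.5)
        S[n].append((float((w*x).sum()/w.sum()),float((w*y).sum()/w.sum())))
    print(n,np.round([q for q in S[n] if q],1).tolist())
if len(D)==2:print("dial",tri(D["scene"],D["top"]))
if len(G)==2:print("ring",tri(G["scene"],G["top"]))
for i in range(4):
    if S["top"][i]:print("screw",i,tri(S["scene"][i],S["top"][i]),plane("top",S["top"][i],.015)[:2],plane("scene",S["scene"][i],.015)[:2])
    else: print(i,plane("scene",S["scene"][i],.015)[:2])
print("tip",tri((226.6,126.),(450,209.4)), "tip crop",tri((178+170/3.3,74+157/3.3),(450.,209.4)))
for a,b,nm in[((452,234),(175,236),"tin"),((388,160),(278,275),"loupe"),((267,231),(325,128),"bottle")]:print(nm,tri(a,b))
E
```

```text
scene ring ((244.52137756347656, 101.65853118896484), (17.890396118164062, 23.087678909301758), 80.3037338256836)
scene [[232.4, 83.2], [270.5, 93.4], [241.5, 148.7], [200.3, 135.7]]
top dial ((267.956787109375, 175.7132110595703), (26.042320251464844, 26.173818588256836), 40.65058135986328)
top ring ((460.3656921386719, 249.8716278076172), (26.936567306518555, 27.984722137451172), 144.6808319091797)
top [[443.0, 275.4], [489.8, 261.2], [418.3, 196.9]]
ring (array([ 0.47944488, -0.20197474,  0.01194394]), np.float64(0.0015908097906704019))
screw 0 (array([ 0.46824317, -0.17892773,  0.07416814]), np.float64(0.07790125193427744)) [ 0.43455392 -0.16760041] [ 0.45550039 -0.25429064]
screw 1 (array([ 0.44964541, -0.19943554,  0.03906706]), np.float64(0.08542405998581003)) [ 0.45789446 -0.25463   ] [ 0.4312265  -0.16712439]
2 [ 0.57916622 -0.12650923]
screw 3 (array([ 0.60281133, -0.14569297,  0.06832967]), np.float64(0.07996504199273584)) [ 0.57931698 -0.12834657] [ 0.60214564 -0.2173117 ]
tip (array([ 0.55497905, -0.18439471,  0.02079028]), np.float64(0.0012138335714420897)) tip crop (array([ 0.55378461, -0.17523257,  0.04181421]), np.float64(0.002640985321252654))
tin (array([0.52013794, 0.312942  , 0.03810019]), np.float64(0.001756694178824697))
loupe (array([0.44458948, 0.13407744, 0.02842755]), np.float64(0.003932245464961195))
bottle (array([0.70475089, 0.04180355, 0.04731834]), np.float64(0.0004323022227784371))
```

```bash
cat >> h.py <<'E'
def togo(p):
    s=robot.read_state();q=s["ee_rot"];r=R.from_quat([*q[1:],q[0]])
    x=r.as_matrix()[:,0];d=r.inv().apply(np.array(p)-s["eef_pos"])
    print("t",round(s["t"],2),"pos",s["eef_pos"].round(4),"yaw",round(np.degrees(np.arctan2(x[1],x[0])),2),"zaxis",r.as_matrix()[:,2].round(3),"togo tool",d.round(4),"F",s["contact_force"].round(1),"grip",round(float(s["gripper_force"]),1),round(s["gripper_width"],3))
E
python3 - <<'E'
from h import *
c,e=tri((341.9,229.1),(268.2,176.));print(c,e,plane("top",(268.2,176.),.04),plane("scene",(341.9,229.1),.04))
E
```

```text
[0.62255841 0.14598952 0.03695884] 0.001653913523802679 [0.62269421 0.14499906 0.04      ] [0.62331845 0.14742663 0.04      ]
```

Request:
{"op": "shift_gripper", "data": {"rows": [[0, 0, 0, 0, 0, 0.1236]]}}

```text
t: 0.22
eef_pos: [0.2367, -0.5781, 0.2494]
ee_rot: [-0.001, 0.991, 0.131, -0.0]
contact_force: [-0.4, -0.7, -0.4]
gripper_width: 1.001
gripper_force: 0.0
```

```bash
python3 -c "
from h import *
togo([.6,.12,.25])"
```

```text
t 0.23 pos [ 0.2367 -0.5781  0.2494] yaw 15.06 zaxis [-0.     0.001 -1.   ] togo tool [ 0.5322 -0.5798 -0.    ] F [-0.4 -0.7 -0.4] grip 0.0 1.001
```

Request:
{"op": "shift_gripper", "data": {"rows": [[0.04, -0.0428, 0, 0, 0, 0], [0.04, -0.0428, 0, 0, 0, 0], [0.04, -0.0428, 0, 0, 0, 0], [0.04, -0.0428, 0, 0, 0, 0], [0.04, -0.0428, 0, 0, 0, 0], [0.04, -0.0428, 0, 0, 0, 0], [0.04, -0.0428, 0, 0, 0, 0], [0.04, -0.0428, 0, 0, 0, 0], [0.04, -0.0428, 0, 0, 0, 0], [0.04, -0.0428, 0, 0, 0, 0]], "quiet": true}}

```text
ok
```

Request:
{"op": "shift_gripper", "data": {"rows": [[0.0322, -0.0342, 0.026, 0, 0, 0], [0.0322, -0.0342, 0.026, 0, 0, 0], [0.0322, -0.0342, 0.026, 0, 0, 0], [0.0322, -0.0342, 0.026, 0, 0, 0], [0.0322, -0.0342, 0.026, 0, 0, 0], [0, 0, 0, 0, 0, 0], [0, 0, 0, 0, 0, 0]], "quiet": true}}

```text
ok
```

```bash
python3 -c "
from h import *
togo([.6228,.1460,.024])"
```

```text
t 2.35 pos [0.6209 0.1463 0.1193] yaw 15.21 zaxis [-0.001 -0.001 -1.   ] togo tool [0.0019 0.0008 0.0953] F [ 0.8 -0.8 -0.1] grip 0.0 1.003
```

Request:
{"op": "shift_gripper", "data": {"rows": [[0.002, 0.001, 0.04, 0, 0, 0], [0, 0, 0.035, 0, 0, 0], [0, 0, 0.01, 0, 0, 0], [0, 0, 0.01, 0, 0, 0], [0, 0, 0, 0, 0, 0], [0, 0, 0, 0, 0, 0]]}}

```text
t: 3.1
eef_pos: [0.6242, 0.1464, 0.0262]
ee_rot: [-0.0, 0.991, 0.132, 0.001]
contact_force: [-0.2, 0.2, 0.2]
gripper_width: 1.002
gripper_force: 0.0
```

Request:
{"op": "shift_gripper", "data": {"rows": [[0, 0, 0, 0, 0, 0], [0, 0, 0, 0, 0, 0], [0, 0, 0, 0, 0, 0], [0, 0, 0, 0, 0, 0], [0, 0, 0, 0, 0, 0], [0, 0, 0, 0, 0, 0]], "jaw": 0.0, "squeeze": 80}}

```text
t: 3.85
eef_pos: [0.6239, 0.1467, 0.0259]
ee_rot: [-0.0, 0.991, 0.132, 0.001]
contact_force: [-0.9, -0.4, 6.1]
gripper_width: 0.589
gripper_force: 83.1
```

```bash
python3 -c "
from h import *
togo([.6228,.1460,.024])"
```

```text
t 3.85 pos [0.6239 0.1467 0.0259] yaw 15.2 zaxis [ 0.001  0.    -1.   ] togo tool [-0.0013  0.0004  0.0019] F [-0.9 -0.4  6.1] grip 83.1 0.589
```

Request:
{"op": "shift_gripper", "data": {"rows": [[0, 0, -0.01, 0, 0, 0], [0, 0, -0.03, 0, 0, 0], [0, 0, -0.04, 0, 0, 0], [0, 0, -0.03, 0, 0, 0], [0, 0, 0, 0, 0, 0], [0, 0, 0, 0, 0, 0]]}}

```text
t: 4.6
eef_pos: [0.6226, 0.1458, 0.1336]
ee_rot: [0.0, 0.991, 0.132, -0.001]
contact_force: [0.5, 0.1, -4.2]
gripper_width: 0.586
gripper_force: 83.9
```

```bash
python3 -c "
from h import *
I=[cv2.resize(capture(n)[y-70:y+70,x-90:x+90],None,fx=3,fy=3) for n,x,y in(('scene',340,205),('top',269,176))]
cv2.imwrite('pics/lift.png',cv2.resize(np.hstack(I),(800,311)))
togo([.4795,-.2017,.09])"
```

```text
t 4.7 pos [0.6224 0.1459 0.133 ] yaw 15.2 zaxis [-0.003 -0.001 -1.   ] togo tool [-0.2288  0.2979  0.0437] F [-0.8  0.3 -4.3] grip 83.9 0.589
```

View pics/lift.png

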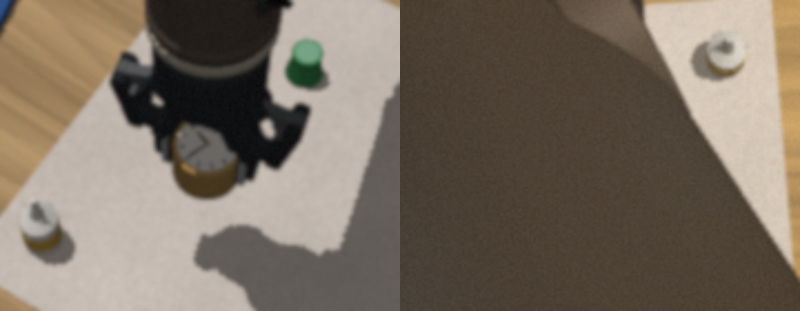

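The clock is firmly held and upright between the pads, and the loupe and bottle are untouched. I carry it high over to the load ring.

Request:
{"op": "shift_gripper", "data": {"rows": [[-0.0325, 0.0426, 0, 0, 0, 0], [-0.0325, 0.0426, 0, 0, 0, 0], [-0.0325, 0.0426, 0, 0, 0, 0], [-0.0325, 0.0426, 0, 0, 0, 0], [-0.0325, 0.0426, 0, 0, 0, 0], [-0.0325, 0.0426, 0, 0, 0, 0], [-0.0325, 0.0426, 0, 0, 0, 0], [0, 0, 0.035, 0, 0, 0], [0, 0, 0.025, 0, 0, 0], [0, 0, 0, 0, 0, 0]]}}

```text
t: 5.95
eef_pos: [0.48, -0.2005, 0.0725]
ee_rot: [-0.001, 0.991, 0.132, -0.002]
contact_force: [-0.1, -0.0, -3.5]
gripper_width: 0.591
gripper_force: 84.2
```

Request:
{"op": "shift_gripper", "data": {"rows": [[0, 0, 0, 0, 0, 0], [0, 0, 0, 0, 0, 0], [0, 0, 0, 0, 0, 0]]}}

```text
t: 6.32
eef_pos: [0.4827, -0.2012, 0.0758]
ee_rot: [0.0, 0.991, 0.132, 0.001]
contact_force: [0.4, 0.1, -4.5]
gripper_width: 0.587
gripper_force: 84.2
```

```bash
python3 -c "
from h import *
togo([.4808,-.2014,.038])
cv2.imwrite('pics/over.png',np.hstack([cv2.resize(capture('scene')[30:180,160:320],None,fx=4,fy=4)]))"
```

```text
t 6.33 pos [ 0.4827 -0.2012  0.0758] yaw 15.21 zaxis [ 0.001 -0.001 -1.   ] togo tool [-0.0019 -0.0003  0.0378] F [ 0.4  0.1 -4.5] grip 84.2 0.587
```

View pics/over.png

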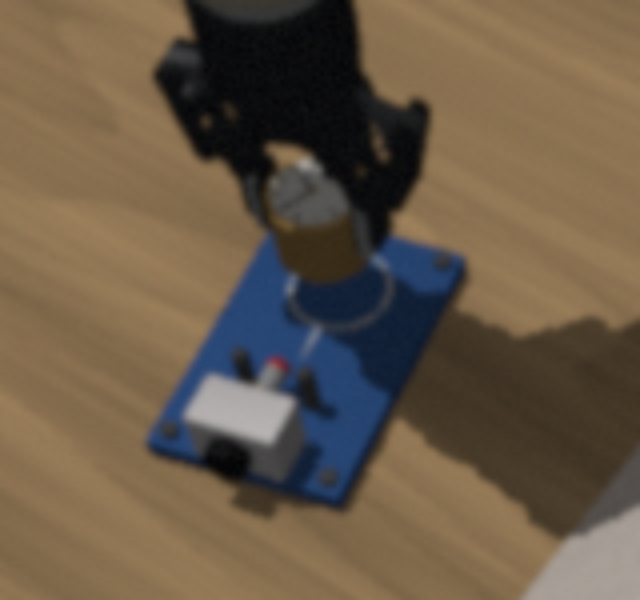

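The clock hangs over the ring, upright, dial at about scene pixel (238,78); the plunger is clear. I lower it gently to contact.

Request:
{"op": "shift_gripper", "data": {"rows": [[-0.001, 0, 0.015, 0, 0, 0], [0, 0, 0.015, 0, 0, 0], [0, 0, 0.004, 0, 0, 0], [0, 0, 0.002, 0, 0, 0], [0, 0, 0, 0, 0, 0], [0, 0, 0, 0, 0, 0]]}}

```text
t: 7.12
eef_pos: [0.4814, -0.2015, 0.0393]
ee_rot: [0.0, 0.991, 0.132, 0.0]
contact_force: [0.2, -0.3, -4.6]
gripper_width: 0.59
gripper_force: 84.2
```

```bash
python3 -c "
from h import *
print(plane('scene',(238-.4,78-.4),.09))
togo([.4808,-.2014,.038])"
```

```text
[ 0.4827249  -0.20126126  0.09      ]
t 7.12 pos [ 0.4814 -0.2015  0.0393] yaw 15.19 zaxis [ 0.001 -0.    -1.   ] togo tool [-0.0006 -0.0002  0.0013] F [ 0.2 -0.3 -4.6] grip 84.2 0.59
```

Request:
{"op": "shift_gripper", "data": {"rows": [[0, 0, 0.001, 0, 0, 0], [0, 0, 0, 0, 0, 0], [0, 0, 0, 0, 0, 0]]}}

```text
t: 7.5
eef_pos: [0.4812, -0.2014, 0.0381]
ee_rot: [0.0, 0.991, 0.132, 0.0]
contact_force: [0.3, -0.3, -3.9]
gripper_width: 0.588
gripper_force: 84.2
```

Request:
{"op": "shift_gripper", "data": {"rows": [[0, 0, 0.001, 0, 0, 0], [0, 0, 0, 0, 0, 0], [0, 0, 0, 0, 0, 0]]}}

```text
t: 7.88
eef_pos: [0.4812, -0.2014, 0.0379]
ee_rot: [0.0, 0.991, 0.132, 0.0]
contact_force: [-3.3, 1.5, 6.7]
gripper_width: 0.586
gripper_force: 85.7
```

Request:
{"op": "shift_gripper", "data": {"rows": [[0.006, 0, -0.0004, 0, 0, 0], [0.01, 0, 0, 0, 0, 0], [0.01, 0, 0, 0, 0, 0], [0.006, 0, 0, 0, 0, 0], [0.003, 0, 0, 0, 0, 0], [0, 0, 0, 0, 0, 0], [0, 0, 0, 0, 0, 0]]}}

```text
t: 8.75
eef_pos: [0.5128, -0.1934, 0.0379]
ee_rot: [0.0, 0.991, 0.132, -0.002]
contact_force: [-8.7, -1.9, 10.5]
gripper_width: 0.589
gripper_force: 85.6
```

Request:
{"op": "shift_gripper", "data": {"rows": [[0.002, 0, 0, 0, 0, 0], [0.002, 0, 0, 0, 0, 0], [0.002, 0, 0, 0, 0, 0], [0, 0, 0, 0, 0, 0], [0, 0, 0, 0, 0, 0]]}}

```text
t: 9.38
eef_pos: [0.5192, -0.1919, 0.0379]
ee_rot: [0.001, 0.991, 0.132, -0.001]
contact_force: [-7.1, -2.9, 8.2]
gripper_width: 0.592
gripper_force: 85.7
```

```bash
python3 -c "
from h import *
togo([.5278,-.1886,.038])"
```

```text
t 9.38 pos [ 0.5192 -0.1919  0.0379] yaw 15.13 zaxis [-0.003 -0.001 -1.   ] togo tool [ 0.0092 -0.0009 -0.0001] F [-7.1 -2.9  8.2] grip 85.7 0.592
```

Request:
{"op": "shift_gripper", "data": {"rows": [[0.002, -0.0005, 0, 0, 0, 0], [0.002, 0, 0, 0, 0, 0], [0.001, 0, 0, 0, 0, 0], [0, 0, 0, 0, 0, 0], [0, 0, 0, 0, 0, 0]]}}

```text
t: 10.0
eef_pos: [0.5202, -0.1915, 0.038]
ee_rot: [0.001, 0.991, 0.131, -0.005]
contact_force: [-18.5, -5.0, 21.0]
gripper_width: 0.586
gripper_force: 86.3
```

Request:
{"op": "shift_gripper", "data": {"rows": [[0.001, 0, 0, 0, 0, 0], [0.001, 0, 0, 0, 0, 0], [0, 0, 0, 0, 0, 0], [0, 0, 0, 0, 0, 0]]}}

```text
t: 10.5
eef_pos: [0.5223, -0.191, 0.038]
ee_rot: [0.001, 0.991, 0.131, -0.005]
contact_force: [-19.2, -5.2, 21.8]
gripper_width: 0.587
gripper_force: 86.5
```

```bash
python3 -c "
from h import *
togo([.5278,-.1886,.038])"
```

```text
t 10.5 pos [ 0.5223 -0.191   0.038 ] yaw 15.03 zaxis [-0.009 -0.003 -1.   ] togo tool [ 0.006  -0.0009 -0.0001] F [-19.2  -5.2  21.8] grip 86.5 0.587
```

Request:
{"op": "shift_gripper", "data": {"rows": [[0, 0, -0.001, 0, 0, 0], [0, 0, 0, 0, 0, 0], [0, 0, 0, 0, 0, 0]]}}

```text
t: 10.88
eef_pos: [0.5259, -0.1896, 0.0381]
ee_rot: [0.0, 0.991, 0.132, -0.001]
contact_force: [-3.6, -4.1, -1.5]
gripper_width: 0.589
gripper_force: 84.4
```

Request:
{"op": "shift_gripper", "data": {"rows": [[0, 0, -0.0005, 0, 0, 0], [0, 0, 0, 0, 0, 0], [0, 0, 0, 0, 0, 0]]}}

```text
t: 11.25
eef_pos: [0.5257, -0.1896, 0.0383]
ee_rot: [0.0, 0.991, 0.132, -0.002]
contact_force: [-3.9, -4.6, -4.6]
gripper_width: 0.586
gripper_force: 84.4
```

```bash
python3 -c "
from h import *
togo([.5278,-.1886,.038])"
```

```text
t 11.25 pos [ 0.5257 -0.1896  0.0383] yaw 15.12 zaxis [-0.003 -0.001 -1.   ] togo tool [ 0.0023 -0.0004  0.0003] F [-3.9 -4.6 -4.6] grip 84.4 0.586
```

Request:
{"op": "shift_gripper", "data": {"rows": [[0.001, 0, 0, 0, 0, 0], [0.001, 0, 0, 0, 0, 0], [0, 0, 0, 0, 0, 0], [0, 0, 0, 0, 0, 0]]}}

```text
t: 11.75
eef_pos: [0.5274, -0.1891, 0.0382]
ee_rot: [0.0, 0.991, 0.132, -0.002]
contact_force: [-4.0, -4.6, -3.8]
gripper_width: 0.587
gripper_force: 84.4
```

Request:
{"op": "shift_gripper", "data": {"rows": [[0.001, 0, 0, 0, 0, 0], [0, 0, 0, 0, 0, 0], [0, 0, 0, 0, 0, 0]]}}

```text
t: 12.12
eef_pos: [0.5283, -0.1889, 0.0382]
ee_rot: [0.0, 0.991, 0.131, -0.002]
contact_force: [-4.5, -3.9, -3.6]
gripper_width: 0.589
gripper_force: 84.4
```

```bash
python3 -c "
from h import *
togo([.5278,-.1886,.038])"
```

```text
t 12.12 pos [ 0.5283 -0.1889  0.0382] yaw 15.11 zaxis [-0.004 -0.001 -1.   ] togo tool [-0.0004 -0.0004  0.0002] F [-4.5 -3.9 -3.6] grip 84.4 0.589
```

Request:
{"op": "shift_gripper", "data": {"rows": [[0.001, 0, 0, 0, 0, 0], [0, 0, 0, 0, 0, 0], [0, 0, 0, 0, 0, 0]]}}

```text
t: 12.5
eef_pos: [0.5286, -0.1888, 0.0382]
ee_rot: [0.0, 0.991, 0.131, -0.002]
contact_force: [-6.5, -4.3, -0.6]
gripper_width: 0.592
gripper_force: 84.4
```

Request:
{"op": "shift_gripper", "data": {"rows": [[0.001, 0, 0, 0, 0, 0], [0, 0, 0, 0, 0, 0], [0, 0, 0, 0, 0, 0]]}}

```text
t: 12.88
eef_pos: [0.5287, -0.1888, 0.0381]
ee_rot: [0.0, 0.991, 0.131, -0.003]
contact_force: [-9.4, -4.5, 1.4]
gripper_width: 0.588
gripper_force: 84.5
```

```bash
python3 -c "
from h import *
togo([.5278,-.1886,.038])"
```

```text
t 12.88 pos [ 0.5287 -0.1888  0.0381] yaw 15.08 zaxis [-0.006 -0.001 -1.   ] togo tool [-0.0008 -0.0004  0.0001] F [-9.4 -4.5  1.4] grip 84.5 0.588
```

Request:
{"op": "shift_gripper", "data": {"rows": [[0.001, 0, 0, 0, 0, 0], [0.001, 0, 0, 0, 0, 0], [0, 0, 0, 0, 0, 0], [0, 0, 0, 0, 0, 0]]}}

```text
t: 13.38
eef_pos: [0.5288, -0.1887, 0.0381]
ee_rot: [0.0, 0.991, 0.131, -0.005]
contact_force: [-14.9, -6.2, 6.7]
gripper_width: 0.591
gripper_force: 85.2
```

Request:
{"op": "shift_gripper", "data": {"rows": [[0.001, 0, -0.0003, 0, 0, 0], [0, 0, 0, 0, 0, 0], [0, 0, 0, 0, 0, 0]]}}

```text
t: 13.75
eef_pos: [0.5289, -0.1887, 0.0381]
ee_rot: [0.0, 0.991, 0.131, -0.006]
contact_force: [-18.2, -5.7, 8.1]
gripper_width: 0.587
gripper_force: 85.2
```

```bash
python3 -c "
from h import *
togo([.5278,-.1886,.038])
cv2.imwrite('pics/end.png',np.hstack([cv2.resize(capture('scene')[40:170,160:320],None,fx=4,fy=4)]))"
```

```text
t 13.75 pos [ 0.5289 -0.1887  0.0381] yaw 15.01 zaxis [-0.012 -0.002 -1.   ] togo tool [-0.001  -0.0004  0.0001] F [-18.2  -5.7   8.1] grip 85.2 0.587
```

View pics/end.png

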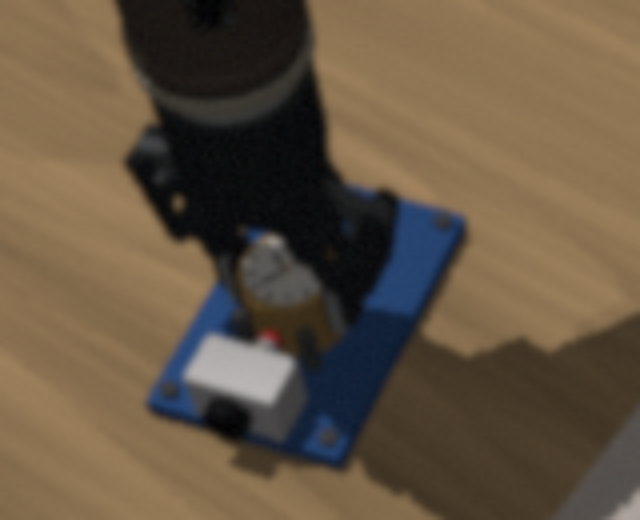

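The drum sits between and against both dark pins (left (238,322), right (308,345) in the crop), with the red tip (268,338) pushed back towards the housing. The push is steady at about 19 N and the TCP has stopped moving. I check that it is settled and hand in.

Request:
{"op": "shift_gripper", "data": {"rows": [[0, 0, 0, 0, 0, 0], [0, 0, 0, 0, 0, 0], [0, 0, 0, 0, 0, 0], [0, 0, 0, 0, 0, 0]]}}

```text
t: 14.3
eef_pos: [0.5289, -0.1887, 0.0381]
ee_rot: [0.0, 0.991, 0.131, -0.006]
contact_force: [-18.6, -6.1, 7.2]
gripper_width: 0.59
gripper_force: 85.2
```

```bash
python3 -c "
from rig import robot, capture, camera_params
print(robot.finish_job())"
```

```text
the job is handed in; nothing more can be done
None
```

I handed the job in at about 14.3 s with the clock still gripped, flat on the plate and pressed against both stop pins with a steady push of about 19 N; the tin, loupe and bottle were not touched, and no verdict came back.

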